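Raise the disinfection cabinet's window to its marker

TASK

Slide the clear window of the disinfection cabinet up by pushing with your fingers from beneath its blue lip, until the lip is level with the green markers on the side rails. Leave it standing there and draw clear; do not pinch the lip, do not shift the markers, and leave everything else on the table and in the cabinet where it stands.

Things in the scene. Friction and masses are not known exactly. Their poses are not given: they have to be found in the camera images.
- hood: White open-fronted disinfection cabinet, fixed, 340 mm deep, 360 wide, 434 high. Origin: middle of its front edge at table level; x into the cabinet, y left, z up. Floor 20 mm thick. Two white side rails, 30 mm wide, 155 mm left and right of the middle, lean back 30 degrees from vertical. Below the window's lip the front is open; a fixed clear pane behind the window closes the upper part.
- sash (a joint): Travel of the sliding window up the 30 degree slope, in m: 0 at its lower stop, 0.19 at its upper stop. It is counterweighted: it stays wherever it is left and moves, up or down, under about 3 N (1.5 to 4.5 N), without springing or coasting.
- lip_mid (a point): Middle of the lip's front edge, at half its thickness. z points up the slope along the travel, y along the lip to the left, x square to the pane into the cabinet. The whole lip is 264 mm wide (y) and 12 mm thick (z): its underside is 6 mm below this point along z. It stands out 30 mm in front of the rails; underneath, the blue part runs back 42 mm along x from this edge.
- lip_under (a point): Point on the lip's underside, on its midline, 15 mm behind its front edge: the place to push. Axes as lip_mid. The lip is blue all over: a lower slab 8 mm thick (sash_c3) and a 4 mm strip along its top (sash_c4); the clear pane, 6 mm thick, rises 150 mm above its rear part. With the window at its lower stop this point is 120 mm above the table.
- marker_mid (a point): Point midway between the two green markers, where lip_mid comes when the lip is level with them; axes as lip_mid. The markers are green clips on the left and right rail, 16 mm high along the slope, 38 mm wide, centred 157 mm left and right of this point and 20 mm behind it along x. Stiff on the rails, both equally high, 80 to 170 mm of travel above the window's lower stop.
- probe: White treatment probe with a blue band, 48 mm across its head, 120 mm tall, standing loose inside the cabinet. Origin: middle of its underside.
- jar: Electrode jar with an orange lid, 56 mm across, 75 mm tall, standing loose inside the cabinet. Origin: middle of its underside.
- pump: Pale green hand sanitiser pump bottle, 64 mm across, 162 mm tall, loose on the table. Origin: middle of its underside.
- gel: Gel bottle with a blue cap, 56 mm across, 150 mm tall, loose on the table. Origin: middle of its underside.
- cup: White mug, 76 mm across, 90 mm tall, loose on the table. Origin: middle of its underside.
- mouse: Black computer mouse, 62 mm across, 34 mm tall, loose on a blue mat to the robot's right. Origin: middle of its underside.

How it is judged:
By the outcome, as a careful person would: the job done as asked, in the order asked, and still so for the second after the job is handed in, with the robot touching nothing.
It also fails if it takes over 35 s, if anything falls off the work surface, if the arm or the gripper's body presses on something with over 40 N, if the wrist force passes 120 N, or if a joint passes its speed limit or range.

ROBOT

A 6-joint arm with a two-finger parallel gripper is mounted at the origin on the work surface. World frame = base frame: x ahead of the robot, y to its left, z up, the work surface at z = 0. Lengths are in m, angles in rad, forces in N, time in s.
With the tool pointing down it reaches from about 0.25 to 0.725 m from the base axis. Payload 4 kg.
Tool frame: the origin (TCP) lies where the fingers leave the gripper's body, on its centre line; the fingertips stand 73 mm ahead of it and the grasp point (between the pads) lies 54 mm ahead of it (bot.tips_ahead is the z of the fingertips in the tool frame, in m); z points along the fingers, y is the direction in which the jaws open and shut (so a half turn about z gives the same grasp; the last joint's range is limited). The gripper opens to 85 mm and grips with 20 to 120 N. Pads are 22 mm wide; open, the fingers measure 114 mm over their backs; the gripper's body (76 mm by 85 mm) begins 54 mm behind the grasp point. The pads swing forward as they close: fully open they stand 13 mm farther back than shut.
Start: joints at [-1.341, 0.241, 0.005, 1.335, 0, 1.571], TCP at [0.114, -0.487, 0.304] pointing down, gripper open.
Joint ranges: [-2.72, 2.72], [-1.05, 1.87], [-1.09, 1.28], [-1.99, 2.15], [-1.42, 1.44], [-3.14, 3.14]. Speed limits (rad/s): [2.79, 2.79, 3.14, 3.14, 3.14, 3.14].

INTERFACE

Orientations are given as a unit quaternion [x, y, z, w].
In Python, from workcell import readout, camera, get_calibration, order, bot gives the robot as it stands.
- The arm moves only by the tool send_rows, never from a script. Its argument "moves" is a list of rows, each a list of 3 entries, a list of its own where there are three numbers: the shift along the tool's x, y, z in mm, then the turn, a rotation vector about the tool's x, y, z in rad, then the finger opening in mm, from 0 to 85.4. In form: [[[dx, dy, dz], [ax, ay, az], grip], ...]. A call has 1 to 12 rows; each row is the pose to reach, as a shift and turn from the pose measured when the call began, along the tool's axes at that moment; what a row does not reach only later rows make up. A row lasts 1/12 s, in which the tool goes at most 41.7 mm and 7.16 degrees, less where a joint would pass 70% of its speed; a pose out of reach is approached as far as the arm can. A call with a gripper value outside its range is refused whole. The fingers move at their own pace and stop on an object; the grip force is fixed at half the most. Time passes only in rows, so rows that repeat a pose let the fingers close. It gives the time, the measured TCP pose, the force and the opening at its end, in the units of the state.
- readout.get_obs(): the state, without advancing time (a new reading comes with each control period).
- camera(name): name is "side" or "top"; returns the picture (400x640x3 uint8, red, green, blue); there is no depth.
- get_calibration(name): a dict with "fx", "fy", "cx", "cy" (pixels), "R" (3x3) and "t" (3): a world point X has camera coordinates R X + t. Camera axes: x right, y down, z forward; pixel columns grow to the right and rows downward; lengths in m; the calibration is good to about 2 mm. A picture is of the moment at which its call begins. get_calibration takes no time and is no camera call.
- order.job_done(): hands the job in, once; it reports no verdict.
The state is a dict: "clock": time; "joint_pos": joint angles; "joint_vel": joint speeds; "tau": joint torques, N m; "eef_pos": TCP position; "tool_rot": TCP orientation; "ft_force": force on the tool from outside, world axes, zero at the start; "ft_torque": the same for the moment, N m; "grip_width": finger opening in m.
Only numpy, scipy, OpenCV 4.12 (cv2) and the standard library are available. Lean on these libraries where they do the work, as an engineer would, in place of code of your own. Each camera call takes 0.05 s, during which the arm holds its last target. There are 200 camera calls.

## Working session

There is one attempt and no reset: what is moved stays moved. The work goes in short steps, Python scripts to look and compute and a tool call to move; the robot and the scene stay as the last step left them, time stands still between calls to the robot, and variables do not carry over. Pictures are saved under pics/ and viewed, about 8 in all and at most 12, crops included, and the job is handed in when it is done.

Besides the shell and the picture viewer there is one more tool, called after ">>>" as name(argument=value, ...), one argument or row to a line, values as JSON. send_rows: Moves the arm, as the interface text tells. Its arguments: {"type":"object","properties":{"moves":{"type":"array","items":{"type":"array"}}},"required":["moves"]}

```bash
ls; mkdir -p pics
python3 - <<'E'
from workcell import readout,camera,get_calibration,bot
import cv2
for n in("side","top"):
    im=camera(n); cv2.imwrite(f"pics/{n}0.png",im[:,:,::-1]); c=get_calibration(n); print(n,c)
o=readout.get_obs(); print(o); print([a for a in dir(bot) if a[0]!='_'],bot.tips_ahead)
E
```

```text
pics
side {'fx': 478.664407636404, 'fy': 478.664407636404, 'cx': 314.1370496421701, 'cy': 201.37250671823892, 'R': array([[-0.75163328, -0.65934987,  0.01746854],
       [-0.49763789,  0.54950761, -0.67111692],
       [ 0.43290176, -0.51312682, -0.74114569]]), 't': array([0.32912606, 0.397781  , 1.382845  ])}
top {'fx': 415.1146623634754, 'fy': 415.1146623634754, 'cx': 317.7089962903886, 'cy': 202.34243325181126, 'R': array([[ 0.00564857, -0.99978776,  0.01981236],
       [-0.99398058, -0.00778131, -0.1092797 ],
       [ 0.10941067, -0.01907583, -0.99381357]]), 't': array([-0.10780118,  0.51629429,  1.34688772])}
{'clock': 0.1, 'joint_pos': array([-1.34101839e+00,  2.41353391e-01,  3.85912018e-03,  1.33523237e+00,
       -3.43238685e-06,  1.57079949e+00]), 'joint_vel': array([ 0.00185189, -0.00291216,  0.00239224,  0.0004998 ,  0.00060718,
       -0.00019594]), 'tau': array([ 2.25124727e-04, -3.73138332e+01,  2.53010023e+01,  1.09108578e-02,
        1.36689746e-05,  1.32848506e-06]), 'eef_pos': array([ 0.11377994, -0.48643142,  0.30309407]), 'tool_rot': array([ 9.93407237e-01,  1.14634766e-01, -1.12348583e-04, -9.58597933e-04]), 'ft_force': array([ 0.68724187, -0.14783193,  0.77264605]), 'ft_torque': array([-0.00121292, -0.02589281, -0.04815752]), 'grip_width': 0.08524187312704273}
['Unreachable', 'tips_ahead'] 0.0726
```

View pics/side0.png

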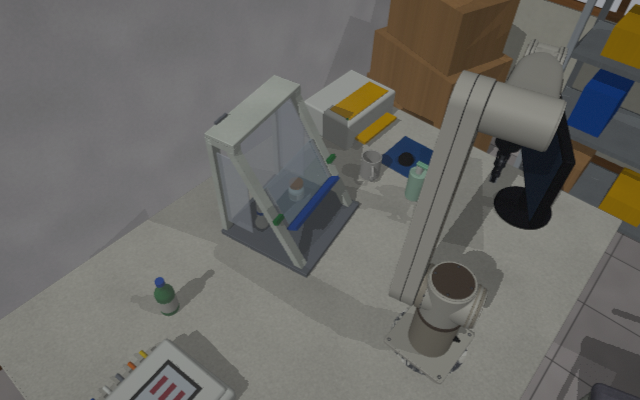

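View pics/top0.png

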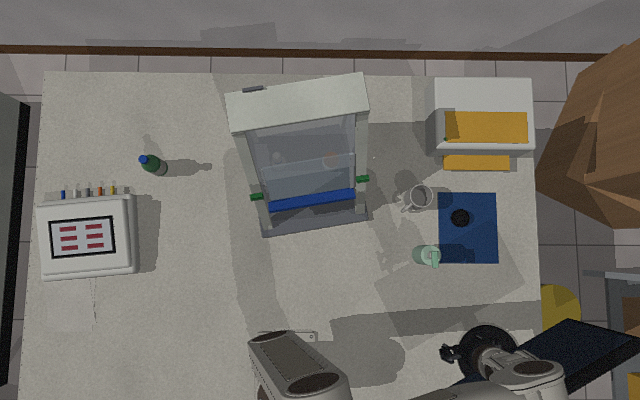

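The side view shows the cabinet with its blue lip from (290,225) to (338,180) and green markers at (279,220) and (331,159). The top view has the lip from (270,207) to (355,192) and markers at (257,197) and (363,179). Next I'll triangulate these.

```bash
cat > h.py <<'E'
import numpy as np,cv2
from workcell import readout,camera,get_calibration
from scipy.spatial.transform import Rotation as Rn
C={n:get_calibration(n) for n in("side","top")}
def P(n):
    c=C[n];K=np.array([[c["fx"],0,c["cx"]],[0,c["fy"],c["cy"]],[0,0,1]]);return K@np.c_[c["R"],c["t"]]
def tri(ps,pt):
    X=cv2.triangulatePoints(P("side"),P("top"),np.array(ps,float).reshape(2,1),np.array(pt,float).reshape(2,1))[:,0];return X[:3]/X[3]
def proj(n,X):
    x=P(n)@np.append(X,1);return x[:2]/x[2]
def mask(im,col,roi):
    h=cv2.cvtColor(im,cv2.COLOR_RGB2HSV);lo,hi={"green":((45,110,40),(85,255,255)),"blue":((108,140,50),(125,255,255))}[col]
    m=cv2.inRange(h,lo,hi);r=np.zeros_like(m);a,b,c,d=roi;r[b:d,a:c]=m[b:d,a:c];return r
ROI={"side":(255,130,365,260),"top":(235,110,385,225)}
def blobs(n,im,col,k):
    m=mask(im,col,ROI[n]);_,_,s,c=cv2.connectedComponentsWithStats(m);i=np.argsort(-s[1:,4])[:k]+1
    return [(c[j]+0,s[j]) for j in i],m
E
python3 - <<'E'
from h import *
out={}
for n in("side","top"):
    im=camera(n)
    for col,k in(("green",3),("blue",2)):
        b,m=blobs(n,im,col,k);print(n,col,[(c.round(1),s) for c,s in b])
        if col=="blue":
            cn=max(cv2.findContours(m,cv2.RETR_EXTERNAL,cv2.CHAIN_APPROX_NONE)[0],key=cv2.contourArea)
            print(cv2.approxPolyDP(cv2.convexHull(cn),2.0,True)[:,0].tolist(), cv2.boxPoints(cv2.minAreaRect(cn)).round(1).tolist())
        out[n,col]=b
g=lambda n:sorted([c for c,s in out[n,"green"][:2]],key=lambda c:c[0])
M=[tri(a,b) for a,b in zip(g("side"),g("top"))]
print("markers",M,np.linalg.norm(M[0]-M[1]))
L=tri(out["side","blue"][0][0],out["top","blue"][0][0]);print("lip",L)
for i in(0,1): print(proj("side",M[i]),proj("top",M[i]))
ims=camera("side")[130:260,230:370];imt=camera("top")[100:245,220:385]
a=cv2.resize(ims,None,fx=4,fy=4,interpolation=2)[:,:,::-1];cv2.imwrite("pics/cs.png",a)
cv2.imwrite("pics/ct.png",cv2.resize(imt,None,fx=4,fy=4,interpolation=2)[:,:,::-1])
E
```

```text
side green [(array([330.3, 158.2]), array([326, 154,   9,   9,  46], dtype=int32)), (array([277. , 219.1]), array([273, 214,  10,  11,  46], dtype=int32))]
side blue [(array([312.6, 202.8]), array([288, 176,  51,  54, 559], dtype=int32))]
[[337, 176], [338, 178], [296, 229], [289, 229], [290, 224], [328, 178]] [[287.0, 227.39999389648438], [332.29998779296875, 172.10000610351562], [338.8999938964844, 177.5], [293.6000061035156, 232.8000030517578]]
top green [(array([362.2, 178.3]), array([356, 175,  13,   8,  77], dtype=int32)), (array([256.5, 196. ]), array([250, 193,  13,   7,  74], dtype=int32))]
top blue [(array([311.1, 199.7]), array([ 268,  188,   87,   25, 1006], dtype=int32))]
[[354, 198], [269, 211], [268, 202], [345, 188], [352, 188]] [[267.29998779296875, 201.10000610351562], [352.8999938964844, 186.60000610351562], [354.8999938964844, 198.3000030517578], [269.29998779296875, 212.8000030517578]]
markers [array([0.51797938, 0.07863228, 0.19409628]), array([ 0.57179946, -0.23079257,  0.19497765])] 0.3140718286702543
lip [ 0.51538341 -0.08035773  0.13740739]
[277.58314568 219.18943387] [256.03547011 195.34247349]
[330.52366823 158.27587631] [361.95161433 177.99023563]
```

View pics/cs.png

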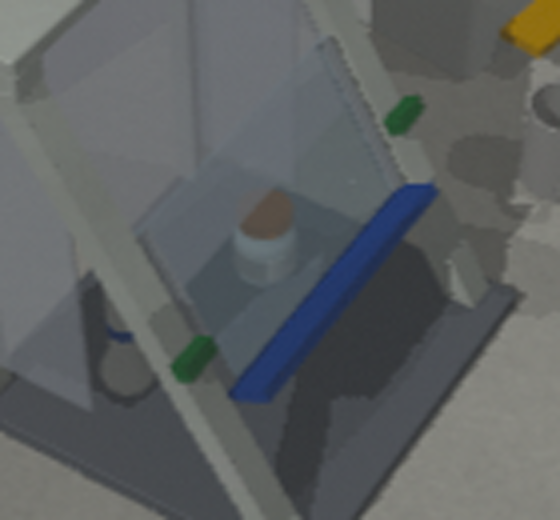

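View pics/ct.png

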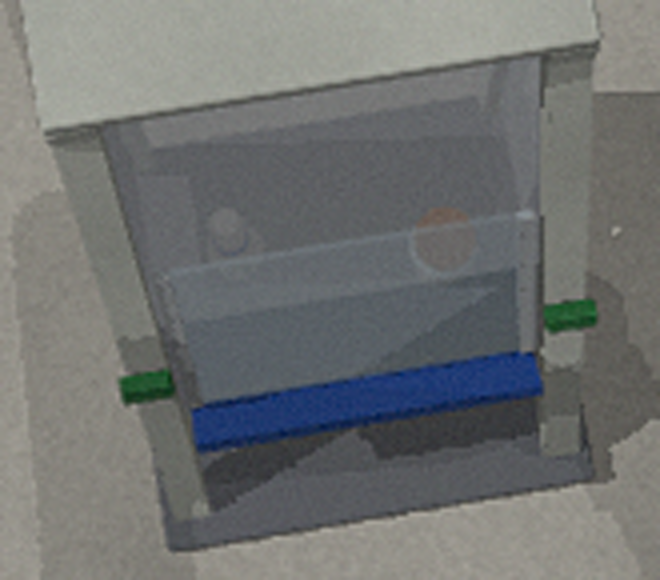

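Markers come out 314 mm apart at equal heights, exactly as given. Next I'll check the lip's front edge ends and the cabinet's front edge against the model.

```bash
cat >> h.py <<'E'
def ray(n,p,z):
    c=C[n];o=-c["R"].T@c["t"];d=c["R"].T@np.array([(p[0]-c["cx"])/c["fx"],(p[1]-c["cy"])/c["fy"],1]);return o+d*(z-o[2])/d[2]
Mk=np.array([[0.51798,0.07863,0.1941],[0.5718,-0.23079,0.19498]])
yd=Mk[0]-Mk[1];yaw=np.arctan2(-yd[0],yd[1]);hx=np.array([np.cos(yaw),np.sin(yaw),0]);hy=np.array([-hx[1],hx[0],0]);ez=np.array([0,0,1.])
u=.5*hx+np.sqrt(.75)*ez;nn=np.sqrt(.75)*hx-.5*ez
E
python3 - <<'E'
from h import *
print("yaw",np.degrees(yaw))
L=tri((296,229.5),(269,212));R=tri((338.5,178),(354.7,198.7));print("lip front-bottom ends",L,R,np.linalg.norm(L-R))
for z in(0,.02):
    a,b=ray("top",(262.5,237.5),z),ray("top",(368.2,219.7),z);m=(a+b)/2;print("floor",z,a,b,np.linalg.norm(a-b),np.degrees(np.arctan2(b[0]-a[0],a[1]-b[1])))
    mm=Mk.mean(0);print(" marker centre in hood frame",(mm-m)@hx,(mm-m)@hy)
mid=Mk.mean(0)-.02*nn;print("marker_mid",mid)
fb=(L+R)/2; print("lip mid",fb+.006*u,"diff in (n,hy,u)",[(mid-fb-.006*u)@v for v in(nn,hy,u)])
for T in(.078,.083,.088):
    l=mid-T*u; print(T,[ (n,[proj(n,l+s*.132*hy-.006*u).round(1).tolist() for s in(1,-1)],[proj(n,l+s*.132*hy+.006*u).round(1).tolist() for s in(1,-1)]) for n in C])
E
```

```text
yaw 9.867213561293227
lip front-bottom ends [0.47419504 0.0449409  0.15040205] [ 0.51733949 -0.21278477  0.15125822] 0.2613134056766023
floor 0 [0.40043275 0.07923529 0.        ] [ 0.46257041 -0.27586665  0.        ] 0.36049754815061313 9.925434590071548
 marker centre in hood frame 0.11552155428652094 0.002475911245678621
floor 0.02 [0.39994601 0.07698346 0.02      ] [ 0.46119416 -0.27303511  0.02      ] 0.3553369360150043 9.925434590071553
 marker centre in hood frame 0.11638959837589981 0.0020307205778348227
marker_mid [ 0.5278257  -0.07904814  0.20454   ]
lip mid [ 0.49872289 -0.08340784  0.15602629] diff in (n,hy,u) [np.float64(0.0012211063234919203), np.float64(-0.0006919995285294266), np.float64(0.056723815138558085)]
0.078 [('side', [[299.1, 234.9], [341.2, 182.8]], [[297.4, 232.0], [339.8, 179.9]]), ('top', [[269.7, 215.6], [354.8, 201.6]], [[269.1, 213.4], [354.8, 199.2]])]
0.083 [('side', [[299.8, 236.1], [341.8, 183.9]], [[298.1, 233.2], [340.4, 181.1]]), ('top', [[270.0, 216.5], [354.8, 202.5]], [[269.3, 214.3], [354.8, 200.2]])]
0.088 [('side', [[300.5, 237.4], [342.3, 185.1]], [[298.8, 234.4], [341.0, 182.3]]), ('top', [[270.2, 217.5], [354.8, 203.4]], [[269.6, 215.3], [354.8, 201.2]])]
```

```bash
cat >> h.py <<'E'
lip=np.array([0.49872,-0.08341,0.15603]); Rt=np.c_[u,-hy,nn]
def st():
    o=readout.get_obs();return o["eef_pos"],Rn.from_quat(o["tool_rot"]),o
def delta(pos,Rgoal=Rt):
    p,R,o=st();return (R.inv().apply(pos-p)*1000).round(1),(R.inv()*Rn.from_matrix(Rgoal)).as_rotvec().round(4)
def tcp(d,g,s=0): # tip d behind front edge, finger top g below underside, s travel from first seen
    return lip+s*u+(d-.0726)*nn-(.006+.011+g)*u
E
python3 - <<'E'
from h import *
print("pump",ray("top",(427,256),.1),"cup",ray("top",(420,197),.08))
for nme,p in(("via",np.array([.27,-.27,.36])),("pre",tcp(-.04,.02)),("in",tcp(.03,.015))): print(nme,p,*delta(p))
E
```

```text
pump [ 0.3436854  -0.44454797  0.1       ] cup [ 0.5312762  -0.43196462  0.08      ]
via [ 0.27 -0.27  0.36] [ 201.4 -175.5  -56.3] [-0.0308  1.0469  0.0518]
pre [ 0.38442168 -0.10329086  0.18028706] [ 350.8 -311.6  123.5] [-0.0308  1.0469  0.0518]
in [ 0.44660973 -0.09247397  0.14961719] [ 413.8 -308.   154.2] [-0.0308  1.0469  0.0518]
```

>>> send_rows(
  moves=[
    [[200,-175,-56],[0,0,0],0],
    [[200,-175,-56],[-0.008,0.25,0.01],0],
    [[200,-175,-56],[-0.01,0.45,0.02],0],
    [[200,-175,-56],[-0.03,1.047,0.052],0],
    [[200,-175,-56],[-0.03,1.047,0.052],0],
    [[200,-175,-56],[-0.03,1.047,0.052],0],
    [[200,-175,-56],[-0.03,1.047,0.052],0],
    [[200,-175,-56],[-0.03,1.047,0.052],0],
    [[200,-175,-56],[-0.03,1.047,0.052],0],
    [[200,-175,-56],[-0.03,1.047,0.052],0],
    [[200,-175,-56],[-0.03,1.047,0.052],0],
    [[200,-175,-56],[-0.03,1.047,0.052],0],
  ],
)

```text
clock: 1.3
eef_pos: [0.2684, -0.2709, 0.3594]
tool_rot: [0.863, 0.074, 0.497, -0.043]
ft_force: [-0.6, -0.6, 0.3]
grip_width: -0.0003
```

Run:
```python
from h import *
p,R,o=st();print(p,R.as_matrix().round(3).tolist(),Rt.round(3).tolist(),o["joint_pos"].round(2),o["grip_width"],o["clock"],o["ft_force"])
for nme,p in(("pre",tcp(-.04,.02)),("in",tcp(.03,.015))): print(nme,p,*delta(p))
```

```text
[ 0.26842684 -0.2709109   0.35939681] [[0.494, 0.171, 0.852], [0.084, -0.985, 0.148], [0.865, -0.002, -0.501]] [[0.493, 0.171, 0.853], [0.086, -0.985, 0.148], [0.866, -0.0, -0.5]] [-1.34 -0.11 -0.54  1.04  1.04  1.69] -0.0002566374772978959 1.3 [-0.62385816 -0.62665772  0.32432659]
pre [ 0.38442168 -0.10329086  0.18028706] [ -83.5 -145.1  213.5] [-0.0002  0.0015 -0.0017]
in [ 0.44660973 -0.09247397  0.14961719] [ -78.4 -145.1  283.5] [-0.0002  0.0015 -0.0017]
```

>>> send_rows(
  moves=[
    [[-40,-145,60],[0,0.0015,-0.002],0],
    [[-40,-145,60],[0,0.0015,-0.002],0],
    [[-40,-145,60],[0,0.0015,-0.002],0],
    [[-40,-145,60],[0,0.0015,-0.002],0],
    [[-83.5,-145,213],[0,0.0015,-0.002],0],
    [[-83.5,-145,213],[0,0.0015,-0.002],0],
    [[-83.5,-145,213],[0,0.0015,-0.002],0],
    [[-83.5,-145,213],[0,0.0015,-0.002],0],
    [[-83.5,-145,213],[0,0.0015,-0.002],0],
    [[-83.5,-145,213],[0,0.0015,-0.002],0],
    [[-83.5,-145,213],[0,0.0015,-0.002],0],
  ],
)

```text
clock: 2.22
eef_pos: [0.4013, -0.1238, 0.1994]
tool_rot: [0.869, 0.082, 0.485, -0.053]
ft_force: [-1.0, -0.2, 0.2]
grip_width: -0.0001
```

Run:
```python
from h import *
p,R,o=st();print(p,o["joint_pos"].round(2),o["clock"],o["ft_force"])
for nme,p in(("pre",tcp(-.04,.02)),("in",tcp(.03,.015))): print(nme,p,*delta(p))
s=cv2.resize(camera("side")[130:290,220:440],None,fx=3,fy=3);t=cv2.resize(camera("top")[150:300,230:400],None,fx=3,fy=3)
cv2.imwrite("pics/pre.png",cv2.resize(s,(660,480))[:,:,::-1])
```

```text
[ 0.40133881 -0.12380582  0.19939695] [-0.66  0.01 -1.08 -0.33  0.71  2.6 ] 2.2167 [-0.98430248 -0.17712083  0.15154955]
pre [ 0.38442168 -0.10329086  0.18028706] [-23.1 -23.2  -0.6] [-0.0269  0.028   0.0015]
in [ 0.44660973 -0.09247397  0.14961719] [-16.2 -21.3  69.2] [-0.0269  0.028   0.0015]
```

View pics/pre.png

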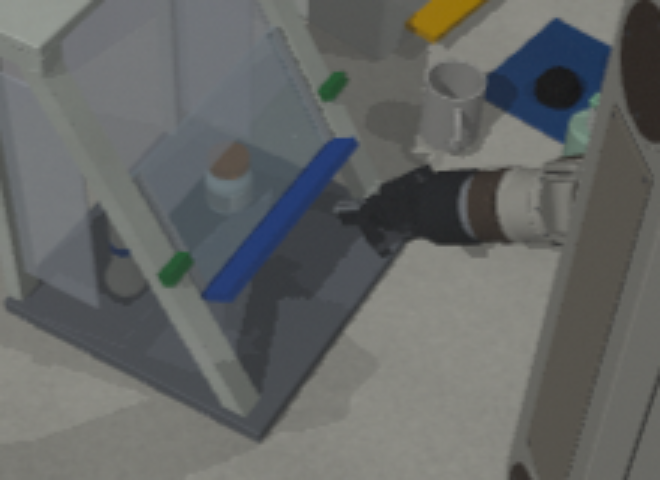

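The wrist hit the joint 3 limit at this approach. Swinging the tool sideways within the lip's plane puts the wrist farther from the base, so I'll compare swing angles.

```bash
cat >> h.py <<'E'
def Rb(b):
    b=np.radians(b);c,s=np.cos(b),np.sin(b);return np.c_[u,-c*hy+s*nn,c*nn+s*hy]
def tcpb(b,d,g,s=0,back=0,y=0): # back: withdrawn along tool z
    return lip+s*u+d*nn+y*hy-(.017+g)*u-(.0726+back)*Rb(b)[:,2]
def wrist(p,R):
    z=R[:,2];Q=p-.231*z;az=np.arctan2(Q[1],Q[0]);er=np.array([np.cos(az),np.sin(az),0]);et=np.array([-er[1],er[0],0])
    q5=np.arcsin(z@et);th=np.arctan2(-z[2],z@er);d0=np.cos(th)*er-np.sin(th)*ez;pp=np.sin(th)*er+np.cos(th)*ez;l=np.cos(q5)*et-np.sin(q5)*d0
    return dict(q1=az,r=np.hypot(*Q[:2]),z=Q[2],th=th,q5=q5,q6=np.arctan2(l@R[:,0],-pp@R[:,0]))
E
python3 - <<'E'
from h import *
p,R,o=st();f=lambda d:{k:round(float(v),3) for k,v in d.items()}
print("now",f(wrist(p,R.as_matrix())),o["joint_pos"].round(2))
for b in(0,15,25,35):
    for back,g,s in((.06,.015,0),(0,.015,0),(0,0,.057)): print(b,back,s,f(wrist(tcpb(b,.025,g,s,back),Rb(b))))
for b in(25,30): print(b,*delta(tcpb(b,.025,.015,0,.07),Rb(b)))
E
```

```text
now {'q1': -0.669, 'r': 0.264, 'z': 0.321, 'th': 0.761, 'q5': 0.71, 'q6': 2.6} [-0.67  0.   -1.09 -0.33  0.71  2.6 ]
0 0.06 0 {'q1': -0.613, 'r': 0.237, 'z': 0.298, 'th': 0.684, 'q5': 0.659, 'q6': 2.678}
0 0 0 {'q1': -0.479, 'r': 0.276, 'z': 0.268, 'th': 0.628, 'q5': 0.553, 'q6': 2.777}
0 0 0.057 {'q1': -0.408, 'r': 0.306, 'z': 0.33, 'th': 0.604, 'q5': 0.495, 'q6': 2.825}
15 0.06 0 {'q1': -0.8, 'r': 0.317, 'z': 0.291, 'th': 1.081, 'q5': 0.992, 'q6': 2.286}
15 0 0 {'q1': -0.65, 'r': 0.336, 'z': 0.262, 'th': 0.905, 'q5': 0.909, 'q6': 2.503}
15 0 0.057 {'q1': -0.577, 'r': 0.362, 'z': 0.325, 'th': 0.836, 'q5': 0.862, 'q6': 2.591}
25 0.06 0 {'q1': -0.848, 'r': 0.377, 'z': 0.281, 'th': 1.46, 'q5': 1.097, 'q6': 1.935}
25 0 0 {'q1': -0.708, 'r': 0.384, 'z': 0.253, 'th': 1.204, 'q5': 1.064, 'q6': 2.224}
25 0 0.057 {'q1': -0.64, 'r': 0.408, 'z': 0.316, 'th': 1.096, 'q5': 1.036, 'q6': 2.349}
35 0.06 0 {'q1': -0.86, 'r': 0.438, 'z': 0.265, 'th': 1.875, 'q5': 1.127, 'q6': 1.556}
35 0 0 {'q1': -0.735, 'r': 0.434, 'z': 0.24, 'th': 1.607, 'q5': 1.149, 'q6': 1.851}
35 0 0.057 {'q1': -0.673, 'r': 0.457, 'z': 0.303, 'th': 1.469, 'q5': 1.146, 'q6': 2.002}
25 [-17.8  37.5   8. ] [ 0.4111  0.027  -0.0056]
30 [-17.7  48.6  13.5] [ 0.4984  0.0268 -0.0068]
```

>>> send_rows(
  moves=[
    [[-18,37,8],[0.411,0.027,-0.006],0],
    [[-18,37,8],[0.411,0.027,-0.006],0],
    [[-18,37,8],[0.411,0.027,-0.006],0],
    [[-18,37,8],[0.411,0.027,-0.006],0],
    [[-18,37,8],[0.411,0.027,-0.006],0],
    [[-18,37,8],[0.411,0.027,-0.006],0],
    [[-18,37,8],[0.411,0.027,-0.006],0],
  ],
)

```text
clock: 2.9
eef_pos: [0.4043, -0.1621, 0.1812]
tool_rot: [0.833, 0.18, 0.471, -0.227]
ft_force: [-0.2, -0.6, -0.6]
grip_width: -0.0
```

Run:
```python
from h import *
p,R,o=st();print(p,o["joint_pos"].round(2),o["clock"],o["ft_force"])
for back,g in((.07,.015),(0,.015),(0,.005)): print(back,g,*delta(tcpb(25,.025,g,0,back),Rb(25)))
```

```text
[ 0.40432519 -0.16208894  0.18121266] [-0.87  0.31 -0.69  0.51  1.1   1.89] 2.9 [-0.16115158 -0.58899189 -0.64935566]
0.07 0.015 [-0.6 -0.7  1. ] [ 0.0043 -0.0001  0.0015]
0 0.015 [-0.6 -1.  71. ] [ 0.0043 -0.0001  0.0015]
0 0.005 [ 9.4 -1.  71. ] [ 0.0043 -0.0001  0.0015]
```

>>> send_rows(
  moves=[
    [[-0.6,-1,30],[0.004,0,0.001],0],
    [[-0.6,-1,55],[0.004,0,0.001],0],
    [[-0.6,-1,71],[0.004,0,0.001],0],
    [[-0.6,-1,71],[0.004,0,0.001],0],
  ],
)

```text
clock: 3.23
eef_pos: [0.453, -0.1201, 0.1486]
tool_rot: [0.833, 0.182, 0.47, -0.228]
ft_force: [-0.9, 0.1, 0.1]
grip_width: 0.0
```

Run:
```python
from h import *
p,R,o=st();print(p,o["joint_pos"].round(2),o["clock"],o["ft_force"])
for s in(0,.057): print(*delta(tcpb(25,.025,0,s),Rb(25)))
s=camera("side")[130:280,230:430];cv2.imwrite("pics/in.png",cv2.resize(s,(800,600),interpolation=2)[:,:,::-1])
```

```text
[ 0.45301897 -0.12006237  0.14863945] [-0.7   0.37 -0.78  0.05  1.06  2.23] 3.2333 [-0.88645005  0.06717059  0.05721328]
[15.   2.2 -1.1] [-0.0005  0.0002  0.0028]
[72.   2.4 -1.1] [-0.0005  0.0002  0.0028]
```

View pics/in.png

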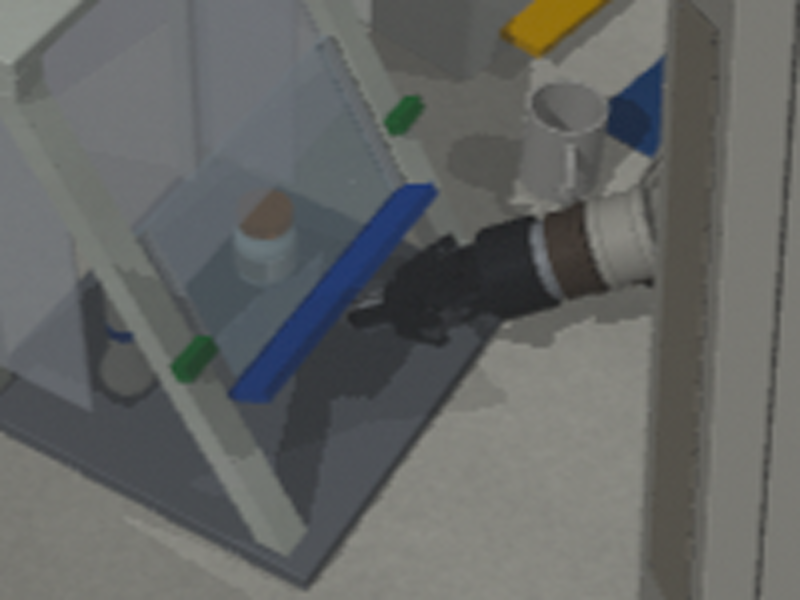

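Run:
```python
from h import *
p,R,o=st();t=p+.0726*R.as_matrix()[:,2];print("tip",t,proj("side",t),proj("top",t),"tcp",proj("side",p))
print([ (proj("side",lip-.006*u+a*nn+y*hy)).round(1).tolist() for a in(0,.015,.042) for y in (.03,0,-.03)])
im=camera("top");cv2.imwrite("pics/in_t.png",cv2.resize(im[160:280,240:400],(800,600),interpolation=2)[:,:,::-1])
```

```text
tip [ 0.50338991 -0.08050657  0.11600492] [315.94265727 209.11902732] [310.56493641 203.5940029 ] tcp [336.36309678 203.37049934]
[[313.8, 208.5], [318.7, 202.5], [323.5, 196.7], [310.2, 208.4], [315.1, 202.5], [319.9, 196.7], [304.0, 208.3], [308.9, 202.4], [313.7, 196.7]]
```

View pics/in_t.png

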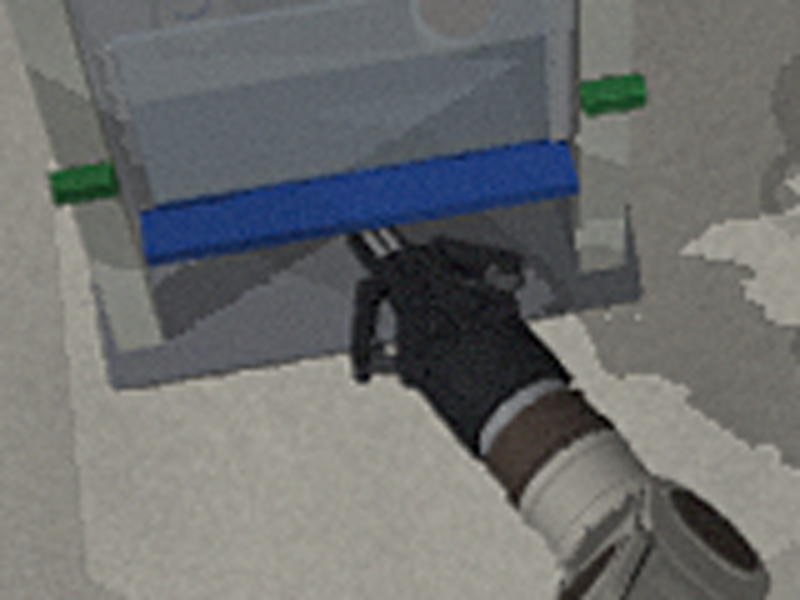

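The side view puts the fingertips at about (317,209), against a predicted (316,209). The top view shows them hidden under the lip near its midline, with the knuckles clear in front. Now I'll ease up to contact.

>>> send_rows(
  moves=[
    [[6,2,-1],[0,0,0.002],0],
    [[10,2,-1],[0,0,0.002],0],
    [[13,2,-1],[0,0,0.002],0],
    [[16,2,-1],[0,0,0.002],0],
    [[19,2,-1],[0,0,0.002],0],
    [[22,2,-1],[0,0,0.002],0],
    [[25,2,-1],[0,0,0.002],0],
  ],
)

```text
clock: 3.92
eef_pos: [0.4652, -0.1216, 0.171]
tool_rot: [0.833, 0.18, 0.47, -0.229]
ft_force: [-2.9, -2.1, -1.1]
grip_width: -0.0002
```

```bash
cat > m.py <<'E'
from h import *
from scipy.stats import theilslopes
def edge(n,im):
    m=mask(im,"blue",ROI[n]);out=[]
    xs=np.where(m.any(0))[0]; c=[(x,np.where(m[:,x])[0].max()+.5) for x in xs]
    return np.array(c,float)
p,R,o=st();f=o["ft_force"];print("F",f.round(1),"u",(f@u).round(2),"n",(f@nn).round(2),"y",(f@hy).round(2),"t",o["clock"])
Rm=R.as_matrix();t=p+.0726*Rm[:,2];top=t+.011*u
print("tip-lip0 in n,y,u mm:",[(1000*(t-lip)@v).round(1) for v in(nn,hy,u)])
print("to marker level if contact: ",1000*((mid:=Mk.mean(0)-.02*nn)-(top+.006*u))@u)
B={}
for n in C:
    im=camera(n);b,m=blobs(n,im,"blue",1);B[n]=b[0][0]
    cn=max(cv2.findContours(m,cv2.RETR_EXTERNAL,cv2.CHAIN_APPROX_NONE)[0],key=cv2.contourArea);print(n,b[0][1],cv2.approxPolyDP(cv2.convexHull(cn),1.5,True)[:,0].tolist())
    print("  green",[c.round(1).tolist() for c,s in blobs(n,im,"green",2)[0]])
E
python3 m.py
python3 - <<'E'
from h import *
for s in (0,.008,.012): print(s,{n:[proj(n,lip+s*u+k*.132*hy-.006*u).round(1).tolist() for k in(1,-1)] for n in C})
E
```

```text
F [-2.9 -2.1 -1.1] u -2.56 n -2.27 y -1.57 t 3.9167
tip-lip0 in n,y,u mm: [np.float64(24.1), np.float64(-1.3), np.float64(-6.9)]
to marker level if contact:  46.62301417020973
side [287 173  50  54 562] [[335, 173], [334, 178], [294, 226], [288, 226], [287, 224], [324, 178], [330, 173]]
  green [[277.1, 219.2], [330.3, 158.2]]
top [ 268  185   87   25 1026] [[354, 195], [274, 209], [269, 209], [268, 200], [275, 197], [352, 185]]
  green [[362.2, 178.3], [256.4, 196.1]]
0 {'side': [[296.2, 229.9], [338.9, 177.8]], 'top': [[268.4, 212.0], [354.7, 197.8]]}
0.008 {'side': [[295.1, 227.9], [338.0, 175.9]], 'top': [[268.0, 210.5], [354.7, 196.2]]}
0.012 {'side': [[294.5, 226.9], [337.6, 174.9]], 'top': [[267.7, 209.8], [354.7, 195.4]]}
```

Contact: the reaction down the slope is about 2.6 N and the lip has risen about 11 to 12 mm. I'll push on to just short of the level.

>>> send_rows(
  moves=[
    [[5,0,0],[0,0,0],0],
    [[10,0,0],[0,0,0],0],
    [[15,0,0],[0,0,0],0],
    [[20,0,0],[0,0,0],0],
    [[25,0,0],[0,0,0],0],
    [[30,0,0],[0,0,0],0],
    [[34,0,0],[0,0,0],0],
    [[37,0,0],[0,0,0],0],
    [[38,0,0],[0,0,0],0],
  ],
)

```text
clock: 4.77
eef_pos: [0.4847, -0.118, 0.205]
tool_rot: [0.833, 0.181, 0.471, -0.229]
ft_force: [-0.2, 0.0, -2.3]
grip_width: -0.0001
```

```bash
python3 m.py
python3 - <<'E'
from h import *
p,R,o=st();print(o["joint_pos"].round(2),delta(tcpb(25,.025,0,.057),Rb(25)))
mid=Mk.mean(0)-.02*nn
for s in (-.012,-.008,-.004,0): print(s,{n:[[proj(n,mid+s*u+k*.132*hy+e*.006*u).round(1).tolist() for k in(1,-1)] for e in(-1,1)] for n in C})
a=camera("side")[130:250,240:360];b=camera("top")[140:230,235:385]
cv2.imwrite("pics/up.png",np.vstack([cv2.resize(b,(480,288),interpolation=2),cv2.resize(a[:75],(480,300),interpolation=2)])[:,:,::-1])
E
```

```text
F [-0.2  0.  -2.3] u -2.07 n 0.98 y 0.04 t 4.7667
tip-lip0 in n,y,u mm: [np.float64(24.2), np.float64(-0.9), np.float64(32.6)]
to marker level if contact:  7.086789706090897
side [282 163  50  54 561] [[331, 163], [328, 170], [290, 215], [286, 216], [282, 213], [316, 172], [326, 163]]
  green [[330.3, 158.2], [277.1, 218.9]]
top [ 265  177   91   26 1074] [[355, 185], [351, 188], [319, 194], [266, 201], [265, 192], [274, 189], [345, 177], [352, 177]]
  green [[362.2, 178.3], [256.5, 196.0]]
[-0.65  0.27 -0.7   0.15  1.04  2.33] (array([ 7.5, -0.6,  1.2]), array([-0.0007, -0.0017,  0.0015]))
-0.012 {'side': [[[289.7, 218.5], [333.5, 166.9]], [[287.9, 215.4], [332.1, 163.9]]], 'top': [[[266.1, 203.0], [354.9, 188.4]], [[265.4, 200.6], [355.0, 185.9]]]}
-0.008 {'side': [[[289.1, 217.4], [333.1, 165.9]], [[287.3, 214.4], [331.6, 162.9]]], 'top': [[[265.9, 202.2], [354.9, 187.6]], [[265.2, 199.8], [355.0, 185.0]]]}
-0.004 {'side': [[[288.5, 216.4], [332.6, 164.9]], [[286.7, 213.3], [331.1, 161.9]]], 'top': [[[265.7, 201.4], [354.9, 186.7]], [[265.0, 198.9], [355.0, 184.2]]]}
0 {'side': [[[287.9, 215.4], [332.1, 163.9]], [[286.1, 212.3], [330.7, 160.9]]], 'top': [[[265.4, 200.6], [355.0, 185.9]], [[264.7, 198.1], [355.0, 183.3]]]}
```

View pics/up.png

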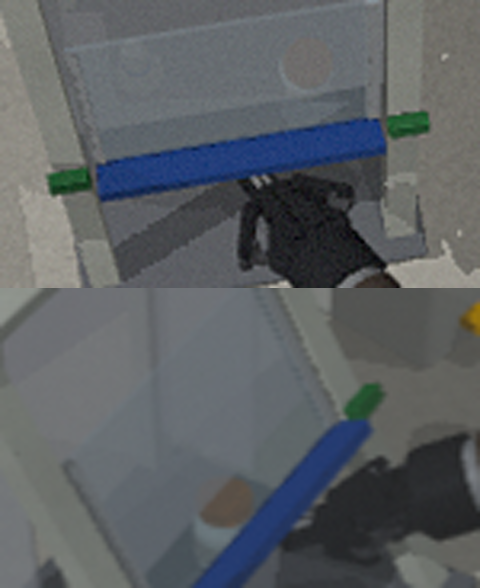

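```bash
cat > s.py <<'E'
from h import *
from scipy.optimize import brentq
G=[]
def lower(n,im):
    f=im.astype(float);b=cv2.GaussianBlur(f[:,:,2]-f[:,:,0],(3,3),0);m=mask(im,"blue",ROI[n]);pts=[]
    for x in np.where(m.any(0))[0]:
        r=np.where(m[:,x])[0].max()
        pk=np.median(b[max(r-4,0):r,x]);bg=np.median(b[r+3:r+6,x]);h=(pk+bg)/2
        for y in range(r-2,r+4):
            if b[y,x]>=h>b[y+1,x]: pts.append((x,y+(b[y,x]-h)/(b[y,x]-b[y+1,x])));break
    return np.array(pts)
def gcent(n,im):
    f=im.astype(float);g=np.clip(f[:,:,1]-np.maximum(f[:,:,0],f[:,:,2])-8,0,None);out=[]
    for c,s in blobs(n,im,"green",2)[0]:
        x0,y0,x1,y1=s[0]-3,s[1]-3,s[0]+s[2]+3,s[1]+s[3]+3;w=np.minimum(g[y0:y1,x0:x1],np.percentile(g[s[1]:s[1]+s[3],s[0]:s[0]+s[2]],60));yy,xx=np.mgrid[y0:y1,x0:x1]
        out.append((np.array([(w*xx).sum(),(w*yy).sum()])/w.sum()))
    return sorted(out,key=lambda c:c[0])
g={}
for n in C:
    ims=np.mean([camera(n) for _ in range(3)],0).round().astype(np.uint8)
    g[n]=gcent(n,ims);pts=lower(n,ims);mid=Mk.mean(0)-.02*nn
    def gap(s,x,y):
        a,b=[proj(n,mid+s*u+k*.132*hy-.006*u) for k in(1,-1)];return y-(a[1]+(b[1]-a[1])*(x-a[0])/(b[0]-a[0]))
    lo,hi=pts[:,0].min(),pts[:,0].max();k=(pts[:,0]>lo+.12*(hi-lo))&(pts[:,0]<hi-.12*(hi-lo))
    S=np.array([brentq(gap,-.12,.06,args=(x,y)) for x,y in pts[k]])
    q=np.array_split(S,4);print(n,"lip - marker mm: median",(1000*np.median(S)).round(1),"quarters",[(1000*np.median(a)).round(1) for a in q])
M=[tri(a,b) for a,b in zip(g["side"],g["top"])];print("markers now",M,"dz vs stored along u mm",1000*((np.mean(M,0)-Mk.mean(0))@u),"reproj",[(proj(n,M[i])-g[n][i]).round(2).tolist() for n in C for i in(0,1)])
E
python3 s.py
```

```text
side lip - marker mm: median -6.2 quarters [np.float64(-6.4), np.float64(-6.2), np.float64(-6.4), np.float64(-5.8)]
top lip - marker mm: median -8.2 quarters [np.float64(-7.4), np.float64(-8.5), np.float64(-8.4), np.float64(-8.2)]
markers now [array([0.51693805, 0.07866991, 0.19412025]), array([ 0.57110984, -0.23042841,  0.19705219])] dz vs stored along u mm 0.4966339162361212 reproj [[0.19, 0.04], [0.14, 0.02], [-0.15, -0.22], [-0.12, -0.18]]
```

All three estimates agree that about 7 mm remain: side 6.2, top 8.2, contact 7.1. I'll push that last bit.

>>> send_rows(
  moves=[
    [[2.5,0,0],[0,0,0],0],
    [[5,0,0],[0,0,0],0],
    [[6.5,0,0],[0,0,0],0],
    [[7,0,0],[0,0,0],0],
    [[7,0,0],[0,0,0],0],
  ],
)

```text
clock: 5.68
eef_pos: [0.4878, -0.1176, 0.2106]
tool_rot: [0.833, 0.181, 0.471, -0.229]
ft_force: [-0.7, 0.0, -1.9]
grip_width: 0.0001
```

```bash
python3 s.py; python3 m.py | head -3
```

```text
side lip - marker mm: median 0.1 quarters [np.float64(0.1), np.float64(0.1), np.float64(-0.4), np.float64(0.8)]
top lip - marker mm: median -1.9 quarters [np.float64(-1.3), np.float64(-2.2), np.float64(-1.9), np.float64(-2.0)]
markers now [array([0.5169502 , 0.07863806, 0.19422071]), array([ 0.57033538, -0.23044522,  0.20019746])] dz vs stored along u mm 1.7122315370743535 reproj [[0.19, 0.04], [0.04, 0.01], [-0.14, -0.22], [-0.04, -0.06]]
F [-1.4  0.4 -2.1] u -2.49 n -0.05 y 0.67 t 5.9833
tip-lip0 in n,y,u mm: [np.float64(24.1), np.float64(-1.2), np.float64(39.0)]
to marker level if contact:  0.7087087935452085
```

>>> send_rows(
  moves=[
    [[1,0,0],[0,0,0],0],
    [[1,0,0],[0,0,0],0],
    [[-2,0,0],[0,0,0],0],
    [[-10,0,0],[0,0,0],0],
    [[-18,0,0],[0,0,0],0],
    [[-20,0,-15],[0,0,0],0],
    [[-20,0,-50],[0,0,0],0],
    [[-20,0,-80],[0,0,0],0],
    [[-20,0,-100],[0,0,0],0],
    [[-20,0,-100],[0,0,0],0],
  ],
)

```text
clock: 6.92
eef_pos: [0.4068, -0.1771, 0.24]
tool_rot: [0.833, 0.179, 0.471, -0.228]
ft_force: [1.1, -0.4, -0.0]
grip_width: -0.0001
```

```bash
python3 s.py; python3 m.py | head -2
python3 - <<'E'
from h import *
print(st()[0])
a=camera("side")[125:275,235:435];b=camera("top")[130:280,235:435]
cv2.imwrite("pics/fin.png",np.vstack([cv2.resize(b,(400,300),interpolation=2),cv2.resize(a,(400,300),interpolation=2)])[:,:,::-1])
E
```

```text
side lip - marker mm: median 0.9 quarters [np.float64(0.8), np.float64(0.6), np.float64(0.8), np.float64(1.5)]
top lip - marker mm: median -1.2 quarters [np.float64(-1.3), np.float64(-1.3), np.float64(-1.3), np.float64(-0.8)]
markers now [array([0.51712008, 0.07844424, 0.19441131]), array([ 0.5702036 , -0.23044894,  0.20055505])] dz vs stored along u mm 1.9505248491476586 reproj [[0.23, 0.05], [0.02, 0.0], [-0.18, -0.26], [-0.02, -0.03]]
F [-0.2  0.1 -0.1] u -0.19 n -0.12 y 0.09 t 7.2167
tip-lip0 in n,y,u mm: [np.float64(-66.0), np.float64(-42.5), np.float64(18.3)]
[ 0.40794347 -0.17358331  0.23791896]
```

View pics/fin.png

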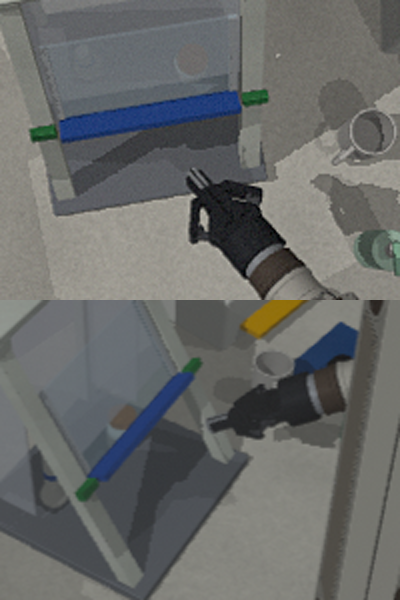

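Hand-in check: the markers' pixel positions against those first seen, in the unoccluded views.

Run:
```python
from h import *
from workcell import order
for n in C: print(n,[(c.round(1).tolist(),int(s[4])) for c,s in blobs(n,camera(n),"green",2)[0]])
print(st()[2]["joint_vel"].round(3)); order.job_done()
```

```text
side [([277.4, 218.8], 51), ([330.6, 157.5], 37)]
top [([362.2, 178.3], 76), ([256.4, 196.1], 74)]
[-0.003 -0.003  0.003  0.003 -0.    -0.002]
the job is handed in; nothing more can be done
```

The window is up and standing with its lip level with the green markers, as closely as I could measure. I handed the job in at about 7.3 s of the 35 s. I pushed from beneath the lip near its middle with closed fingers, raising it about 58 mm, then dropped away and drew back.

- **Level:** after I withdrew, the side view put the lip 0.9 mm above the markers and the top view 1.2 mm below. The two views differ by about 2 mm, which is the calibration's accuracy.
- **Contact:** the push took about 2 to 2.6 N along the slope. The force fell to about 0 after withdrawing, and the fingertips ended 66 mm in front of where the lip's front edge began.
- **Markers:** both stand at the same pixels in the top view as at the start. In the side view the right marker's visible area shrank, because the raised lip partly hides it. That made its triangulated height read about 6 mm too high, so I don't count it as a shift.
- **Other objects:** in the last picture the cup, pump, jar and probe looked undisturbed. I did not measure their positions again. The gel bottle and mouse lay outside that crop and well away from the arm's path.
- **First approach:** pointing straight in ran into joint 3's range limit before the tool reached the lip. I swung the tool 25° sideways instead, and nothing was touched.

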